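Flip the stock tags of the thread bins

TASK

Each thread bin on the board has a hinged tag in front of it that lies over to one side or the other. With a fingertip, push over the tags that are wrong, so that the bins that are full (two spools) show the green face up and a bin with room left shows the red face up, each tag lying fully over. Leave tags that are already right as they are, pick nothing up, and do not disturb the spools or the things beside the board.

Things in the scene. Friction and masses are not known exactly. Their poses are not given: they have to be found in the camera images.
- board: Fixed plywood board, 200 (its x) x 450 (its y) x 12 mm thick; origin at the centre of its underside on the table. Its y axis runs along the row of three places, 145 mm apart; its x axis points from the tag side (near the robot) to the bin side (away). At each place a tag stand is 50 mm to the robot's side of the board's middle line and a bin 45 mm beyond it.
- hinge_a (a point): Middle of tag a's hinge pin, 46 mm above the table; the pin lies along the board's x axis. It is carried by two cheeks 55 mm apart on a fixed aluminium stand, 62 (x) x 40 (y) mm, whose cheeks and steel hubs reach 6 mm above the pin. The tag belongs to the bin straight behind it (bin centre 95 mm farther along the board's +x). The order of the three along the board varies.
- edge_a (a point): Middle of the free edge of tag a, 49 mm from the hinge. The tag is a stiff plate 44 mm wide (along the pin), 49 mm long, 4 mm thick, 25 g; the side that faces the board's +y when upright is red with a white bar, the other green with a white dot. At a stop this edge is about 39 mm above the hinge and 30 mm to the side; a finger pushing it over follows it best by rising about 10 mm.
- tag_a (a joint): Hinge angle of tag a, rad: 0 upright; +0.65 (stop) lying over to the board's +y (the robot's left), green face up; -0.65 (stop) lying over to -y (right), red face up. The tag turns almost freely and, once pushed past upright, falls by its own weight to the other stop.
- hinge_b (a point): Middle of tag b's hinge pin, 46 mm above the table; the pin lies along the board's x axis. It is carried by two cheeks 55 mm apart on a fixed aluminium stand, 62 (x) x 40 (y) mm, whose cheeks and steel hubs reach 6 mm above the pin. The tag belongs to the bin straight behind it (bin centre 95 mm farther along the board's +x). The order of the three along the board varies.
- edge_b (a point): Middle of the free edge of tag b, 49 mm from the hinge. The tag is a stiff plate 44 mm wide (along the pin), 49 mm long, 4 mm thick, 25 g; the side that faces the board's +y when upright is red with a white bar, the other green with a white dot. At a stop this edge is about 39 mm above the hinge and 30 mm to the side; a finger pushing it over follows it best by rising about 10 mm.
- tag_b (a joint): Hinge angle of tag b, rad: 0 upright; +0.65 (stop) lying over to the board's +y (the robot's left), green face up; -0.65 (stop) lying over to -y (right), red face up. The tag turns almost freely and, once pushed past upright, falls by its own weight to the other stop.
- hinge_c (a point): Middle of tag c's hinge pin, 46 mm above the table; the pin lies along the board's x axis. It is carried by two cheeks 55 mm apart on a fixed aluminium stand, 62 (x) x 40 (y) mm, whose cheeks and steel hubs reach 6 mm above the pin. The tag belongs to the bin straight behind it (bin centre 95 mm farther along the board's +x). The order of the three along the board varies.
- edge_c (a point): Middle of the free edge of tag c, 49 mm from the hinge. The tag is a stiff plate 44 mm wide (along the pin), 49 mm long, 4 mm thick, 25 g; the side that faces the board's +y when upright is red with a white bar, the other green with a white dot. At a stop this edge is about 39 mm above the hinge and 30 mm to the side; a finger pushing it over follows it best by rising about 10 mm.
- tag_c (a joint): Hinge angle of tag c, rad: 0 upright; +0.65 (stop) lying over to the board's +y (the robot's left), green face up; -0.65 (stop) lying over to -y (right), red face up. The tag turns almost freely and, once pushed past upright, falls by its own weight to the other stop.
- bin_p: Fixed white open tray for thread spools, 84 (x) x 46 (y) x 30 mm high, walls and floor 3 mm; origin at the centre of its underside, on the board's top; long axis along the board's x. It has room for just two spools standing one behind the other and is full only with two. The bins' order along the board varies.
- bin_q: Fixed white open tray for thread spools, 84 (x) x 46 (y) x 30 mm high, walls and floor 3 mm; origin at the centre of its underside, on the board's top; long axis along the board's x. It has room for just two spools standing one behind the other and is full only with two. The bins' order along the board varies.
- bin_r: Fixed white open tray for thread spools, 84 (x) x 46 (y) x 30 mm high, walls and floor 3 mm; origin at the centre of its underside, on the board's top; long axis along the board's x. It has room for just two spools standing one behind the other and is full only with two. The bins' order along the board varies.
- spool_1: Loose spool of black thread, 30 mm diameter x 52 mm high, upright in one of the bins (its top is about 67 mm above the table); origin at the centre of its underside.
- spool_2: Loose spool of black thread, 30 mm diameter x 52 mm high, upright in one of the bins (its top is about 67 mm above the table); origin at the centre of its underside.
- spool_3: Loose spool of black thread, 30 mm diameter x 52 mm high, upright in one of the bins (its top is about 67 mm above the table); origin at the centre of its underside.
- spool_4: Loose spool of black thread, 30 mm diameter x 52 mm high, upright in one of the bins (its top is about 67 mm above the table); origin at the centre of its underside.
- spool_5: Loose spool of black thread, 30 mm diameter x 52 mm high, upright in one of the bins (its top is about 67 mm above the table); origin at the centre of its underside.
- oil_bottle: White machine-oil bottle with red spout, 32 mm diameter x 96 mm high, loose on the table beside the board; a bystander. Origin at its underside.
- mustard_spool: Spool of mustard thread, 36x52x52 mm, upright, loose on the table beside the board; a bystander. Origin at its underside.
- blue_chalk: Flat blue tailor's chalk, 45x39x6 mm, loose on the table beside the board; a bystander. Origin at its underside.
- thimble: Thimble, 19 mm diameter x 22 mm high, loose on the table beside the board; a bystander. Origin at its underside.
- tape: Red round tape measure, 53x116x18 mm with its tongue out, loose on the table beside the board; a bystander. Origin at its underside.

How it is judged (in metres and radians):
At the end, for the whole second after the job is handed in: In front of each bin with two spools the tag lies to the left, green up (joint above 0.5 rad); in front of the bin with one spool it lies to the right, red up (joint below -0.5 rad); the tags are at rest (under 0.2 rad/s) ((((horizontal distance between hinge_a and bin_p below 0.13 m or horizontal distance between hinge_a and bin_q below 0.13 m) and value of joint tag_a above 0.5 rad) or (horizontal distance between hinge_a and bin_r below 0.13 m and value of joint tag_a below -0.5 rad)) and (((horizontal distance between hinge_b and bin_p below 0.13 m or horizontal distance between hinge_b and bin_q below 0.13 m) and value of joint tag_b above 0.5 rad) or (horizontal distance between hinge_b and bin_r below 0.13 m and value of joint tag_b below -0.5 rad)) and (((horizontal distance between hinge_c and bin_p below 0.13 m or horizontal distance between hinge_c and bin_q below 0.13 m) and value of joint tag_c above 0.5 rad) or (horizontal distance between hinge_c and bin_r below 0.13 m and value of joint tag_c below -0.5 rad)) and velocity of joint tag_a between -0.2 and 0.2 rad/s and velocity of joint tag_b between -0.2 and 0.2 rad/s and velocity of joint tag_c between -0.2 and 0.2 rad/s); the robot touches nothing.
It fails at once if a spool in a bin is lifted, tipped or shifted by more than 12 mm ((distance of spool_1 from where it was at the start of the episode above 0.012 m or angle between spool_1's own z axis and vertical above 0.35 rad) or (distance of spool_2 from where it was at the start of the episode above 0.012 m or angle between spool_2's own z axis and vertical above 0.35 rad) or (distance of spool_3 from where it was at the start of the episode above 0.012 m or angle between spool_3's own z axis and vertical above 0.35 rad) or (distance of spool_4 from where it was at the start of the episode above 0.012 m or angle between spool_4's own z axis and vertical above 0.35 rad) or (distance of spool_5 from where it was at the start of the episode above 0.012 m or angle between spool_5's own z axis and vertical above 0.35 rad)).
It fails at once if something on the table beside the board is lifted or moved by more than 15 mm (distance of any of oil_bottle, mustard_spool, blue_chalk, thimble, tape from where it was at the start of the episode above 0.015 m).
It fails at once if a tag that was right from the start is turned past upright (((horizontal distance between hinge_a and bin_p below 0.13 m or horizontal distance between hinge_a and bin_q below 0.13 m) and value of joint tag_a below 0 rad) or (horizontal distance between hinge_b and bin_r below 0.13 m and value of joint tag_b above 0 rad) or (horizontal distance between hinge_c and bin_r below 0.13 m and value of joint tag_c above 0 rad)).
It also fails if it takes over 48 s, if anything falls off the work surface, if the arm or the gripper's body presses on something with over 40 N, if the wrist force passes 120 N, or if a joint passes its speed limit or range.

ROBOT

A 6-joint arm with a two-finger parallel gripper is mounted at the origin on a cart in front of the work surface, level with it; the furniture and walls round the work are solid. World frame = base frame: x ahead of the robot, y to its left, z up, the work surface at z = 0. Lengths are in mm, angles in rad, forces in N, time in s.
With the tool pointing down it reaches from about 350 to 775 mm from the base axis. Payload 7.3 kg.
Tool frame: the origin (TCP) lies at the very end of the fingers, on their centre line; the grasp point (between the pads) lies 19 mm behind it; z points along the fingers, y is the line along which they close (so a half turn about z gives the same grasp; the last joint's range is limited). The gripper opens to 92 mm and grips with 3 to 60 N. Pads are 19 mm wide; open, the fingers measure 130 mm over their backs; the gripper's body (75 mm by 190 mm) begins 47 mm behind the grasp point.
Start: joints at [-1.254, 0.342, 1.524, -0, 1.275, -0.146], TCP at [234.413, -469.782, 226.741] pointing down, gripper open.
Joint ranges: [-2.53, 2.53], [-0.77, 2.02], [0.04, 2.7], [-1, 4.14], [0.28, 2.66], [-3.11, 3.11]. Speed limits (rad/s): [2.57, 2.57, 3.14, 3.14, 3.14, 3.14].

INTERFACE

Orientations are given as [roll, pitch, yaw] about the fixed x, y, z axes, in that order (R = Rz(yaw) Ry(pitch) Rx(roll)).
In Python, from plant import bot gives the robot as it stands.
- The arm moves only by the tool jog_arm, never from a script. Its argument "targets" is a list of rows, each an object with "xyz": the shift along the tool's x, y, z as a fraction of full scale, a list of three; "spin": the turn about the tool's z as a fraction of full scale. In form: [{"xyz": [x, y, z], "spin": spin}, ...]. A call has exactly 10 rows; each row shifts and turns the commanded pose from where the row before left it, along the tool's axes as they then stand; what a row does not reach is not made up. Full scale, the value 1, is 80 mm for a shift and 0.1 rad for a turn. A row lasts 1/8 s, in which the tool goes at most 62.5 mm and 10.7 degrees, less where a joint would pass 70% of its speed; a pose out of reach is approached as far as the arm can. A call with a number of a shift or a turn outside -1 to 1 is refused whole. A call with a gripper value outside its range is refused whole. "gripper" is the opening in per cent of the stroke, from 0 (shut) to 100 (fully open), set as the call begins (left out, the last holds). The fingers move at their own pace and stop on an object; the grip force is fixed at half the most. Time passes only in rows, so rows that do not move let the fingers close, or fill a call up. It gives the time, the measured TCP pose, the force, the opening and the grip force at its end, in the units of the state.
- bot.get_obs(): the state, without advancing time (a new reading comes with each control period).
- bot.capture(name): name is "scene" or "top"; returns the picture (384x512x3 uint8, blue, green, red); there is no depth.
- bot.get_calibration(name): a dict with "vfov" (degrees; the focal length in pixels is half the picture's height over the tangent of half this angle, whatever the lens; pixels are square), "cx", "cy" (the principal point, pixels), "eye" and "rotation" of the camera in the world. Camera axes: x right, y down, z forward; pixel columns grow to the right and rows downward; lengths in mm; the calibration is good to about 2 mm. A picture is of the moment at which its call begins. get_calibration takes no time and is no camera call.
- bot.close_job(): hands the job in; it is judged then, once.
The state is a dict: "time": time; "joint_positions": joint angles; "dq": joint speeds; "tau": joint torques, N m; "tool_pos": TCP position; "tcp_rot": TCP orientation; "contact_force": force on the tool from outside, world axes, zero at the start; "moment": the same for the moment, N m; "grip_width": finger opening in mm; "finger_force": force on a finger pad.
Only numpy, scipy, OpenCV 4.12 (cv2) and the standard library are available. Lean on these libraries where they do the work, as an engineer would, in place of code of your own. Each camera call takes 0.05 s, during which the arm holds its last target. There are 200 camera calls.

## Working session

There is one attempt and no reset: what is moved stays moved. The work goes in short steps, Python scripts to look and compute and a tool call to move; the robot and the scene stay as the last step left them, time stands still between calls to the robot, and variables do not carry over. Pictures are saved under pics/ and viewed, at most 10 in all, crops included, and the job is handed in when it is done.

Besides the shell and the picture viewer there is one more tool, called after ">>>" as name(argument=value, ...) on one line, values as JSON. jog_arm: Moves the arm, as the interface text tells. Shift numbers are shares of 80 mm and turn numbers shares of 0.1 rad, none past 1 either way. Its arguments: {"type":"object","properties":{"targets":{"type":"array","items":{"type":"object","properties":{"xyz":{"type":"array","items":{"type":"number"}},"spin":{"type":"number"}}}},"gripper":{"type":"number"}},"required":["targets"]}

```bash
mkdir -p pics; python3 - <<'E'
from plant import bot
import cv2
for n in("scene","top"):
    cv2.imwrite(f"pics/{n}0.png",cv2.resize(bot.capture(n),(800,600),interpolation=cv2.INTER_CUBIC))
    print(n,bot.get_calibration(n))
print(bot.get_obs())
E
```

```text
scene {'vfov': 46.544633286164526, 'cx': 253.72634066336371, 'cy': 190.1539850194335, 'eye': array([-368.54988864,  874.8679822 ,  829.99291651]), 'rotation': array([-2.11624682, -0.02430997, -2.30789895])}
top {'vfov': 46.15062512408973, 'cx': 258.14539306180393, 'cy': 190.30711710425436, 'eye': array([ 294.06956613,   60.28116645, 1467.94484217]), 'rotation': array([-2.94809656, -0.02380072, -1.56347796])}
{'time': 0.1, 'joint_positions': array([-1.25400647e+00,  3.42674540e-01,  1.52493992e+00,  2.29109342e-05,
        1.27540321e+00, -1.45990112e-01]), 'dq': array([-0.00039203, -0.00031277, -0.00213272, -0.00032344, -0.00118782,
       -0.00036838]), 'tau': array([ 2.37039458e-03, -4.32005131e+01, -2.44693011e+01,  7.20106624e-02,
        5.26645139e-02, -3.21252196e-05]), 'tool_pos': array([ 234.29336126, -469.40510364,  226.09687627]), 'tcp_rot': array([-3.14018598e+00, -2.28976060e-04,  4.62773124e-01]), 'contact_force': array([ 0.2393413 ,  0.05176391, -0.53119878]), 'moment': array([-0.01286086, -0.05594792, -0.05532377]), 'finger_force': 0.0, 'grip_width': 91.81908053309478}
```

View pics/scene0.png

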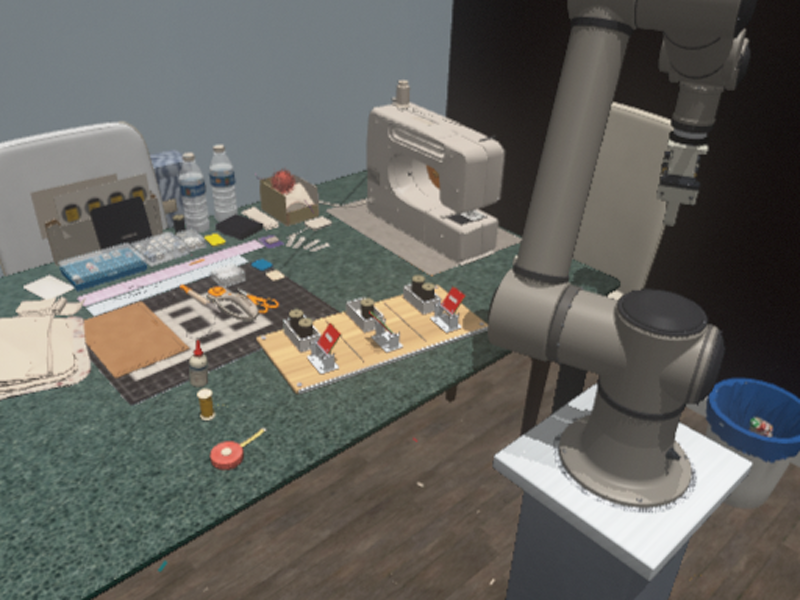

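View pics/top0.png

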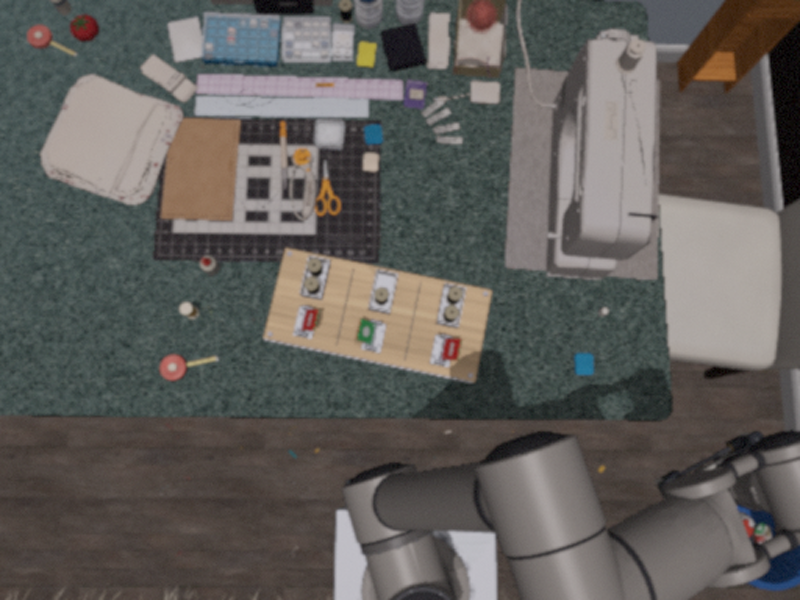

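The top view shows two spools in the left bin (315,278), one in the middle (382,290) and two in the right (452,303). The tags are red at left (308,320), green in the middle (367,332) and red at right (450,349), so all three look wrong. I'll enlarge a crop to confirm.

```bash
python3 - <<'E'
import cv2
from plant import bot
im=bot.capture("top")
cv2.imwrite("pics/c1.png",cv2.resize(im[150:250,160:325],None,fx=4.8,fy=4.8,interpolation=cv2.INTER_CUBIC))
E
```

```text
(no output)
```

View pics/c1.png

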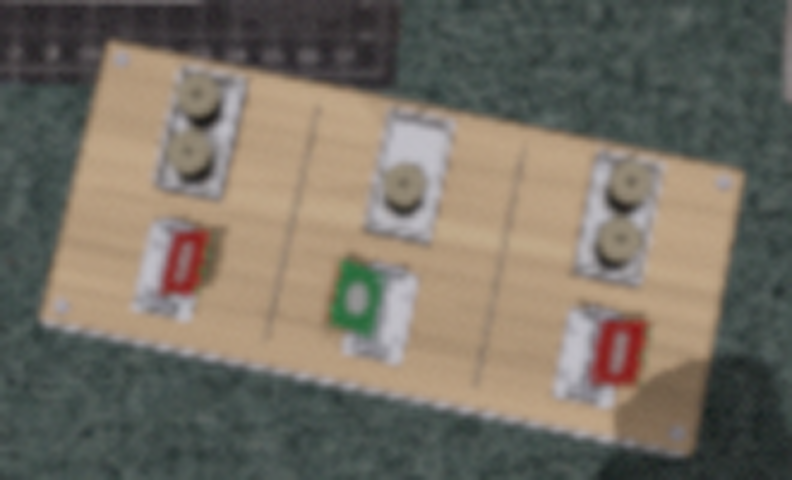

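```bash
cat > h.py <<'E'
import numpy as np
from scipy.spatial.transform import Rotation as R
from plant import bot
C=bot.get_calibration("top"); M=R.from_euler("xyz",C["rotation"]).as_matrix()
f=192/np.tan(np.radians(C["vfov"]/2))
def ray(u,v,z):
    d=M@np.array([(u-C["cx"])/f,(v-C["cy"])/f,1]); e=np.array(C["eye"])
    return e+d*(z-e[2])/d[2]
crop=lambda u,v,z: ray(160+u/4.8-.4,150+v/4.8-.4,z)
E
python3 - <<'E'
from h import *
np.set_printoptions(precision=1,suppress=True)
TL,TR,BR,BL=[crop(*p,12) for p in((108,42),(745,171),(694,450),(43,318))]
print(TL,TR,BR,BL,[np.linalg.norm(a-b) for a,b in((TL,TR),(TR,BR),(BR,BL),(BL,TL))])
c=(TL+TR+BR+BL)/4; d=(TL-TR)+(BL-BR); yaw=np.arctan2(-d[0],d[1])
print("c",c,"yaw",yaw)
bx=np.array([np.cos(yaw),np.sin(yaw)]);by=np.array([-bx[1],bx[0]])
for k,e,col in((1,(204,264),1),(0,(334,293),-1),(-1,(641,353),1)):
    h=c[:2]-50*bx+145*k*by
    print("hinge",h,"edge pred",h-col*30*by,"edge seen",crop(*e,85)[:2])
# spool tops check, bin centres
for u,v in((200,97),(193,152),(404,187),(631,182),(620,240)):
    q=crop(u,v,67)[:2]-c[:2]; print(q@bx,q@by)
E
```

```text
[684.9 281.5  12. ] [ 599.1 -159.8   12. ] [ 407.1 -122.1   12. ] [491.8 317.5  12. ] [np.float64(449.51052610870715), np.float64(195.65995158156784), np.float64(447.77723545435276), np.float64(196.45008066684292)]
c [545.7  79.3  12. ] yaw -0.19133878828290468
hinge [524.2 231.1] edge pred [518.5 201.7] edge seen [518.1 202.8]
hinge [496.6  88.8] edge pred [502.4 118.2] edge seen [500.1 118.6]
hinge [469.1 -53.6] edge pred [463.4 -83. ] edge seen [463.3 -79.6]
60.96084262204729 145.73840034469566
23.583820964000914 141.99573749340905
28.643312635322737 0.7453989084598881
62.296185082791744 -145.69359534743987
22.515983032037084 -145.7379709112322
```

All three tags are confirmed wrong, and the geometry is consistent. First I'll align the tool to the board's yaw (-0.19) with the fingers shut.

>>> jog_arm(targets=[{"xyz": [0,0,0],"spin": 0.65},{"xyz": [0,0,0],"spin": 0.65},{"xyz": [0,0,0],"spin": 0.65},{"xyz": [0,0,0],"spin": 0.65},{"xyz": [0,0,0],"spin": 0.65},{"xyz": [0,0,0],"spin": 0.65},{"xyz": [0,0,0],"spin": 0.65},{"xyz": [0,0,0],"spin": 0.65},{"xyz": [0,0,0],"spin": 0.65},{"xyz": [0,0,0],"spin": 0.65}], gripper=0)

```text
time: 1.4
tool_pos: [234.3, -469.6, 226.4]
tcp_rot: [-3.141, 0.0, -0.189]
contact_force: [0.3, 0.7, 0.2]
grip_width: 0.6
finger_force: 0.0
```

>>> jog_arm(targets=[{"xyz": [0.19,-0.45,0],"spin": 0},{"xyz": [0.19,-0.45,0],"spin": 0},{"xyz": [0.19,-0.45,0],"spin": 0},{"xyz": [0.19,-0.45,0],"spin": 0},{"xyz": [0.19,-0.45,0],"spin": 0},{"xyz": [0.19,-0.45,0],"spin": 0},{"xyz": [0.19,-0.45,0],"spin": 0},{"xyz": [0.19,-0.45,0],"spin": 0},{"xyz": [0.19,-0.45,0],"spin": 0},{"xyz": [0.19,-0.45,0],"spin": 0}])

```text
time: 2.65
tool_pos: [451.2, -143.2, 226.6]
tcp_rot: [3.142, 0.0, -0.187]
contact_force: [0.4, -0.4, -0.4]
grip_width: 0.5
finger_force: 0.0
```

>>> jog_arm(targets=[{"xyz": [0,0,0.19],"spin": 0},{"xyz": [0,0,0.19],"spin": 0},{"xyz": [0,0,0.19],"spin": 0},{"xyz": [0,0,0.19],"spin": 0},{"xyz": [0,0,0.19],"spin": 0},{"xyz": [0,0,0.19],"spin": 0},{"xyz": [0,0,0.19],"spin": 0},{"xyz": [0,0,0.19],"spin": 0},{"xyz": [0,0,0.19],"spin": 0},{"xyz": [0,0,0.19],"spin": 0}])

```text
time: 3.9
tool_pos: [450.6, -144.3, 74.1]
tcp_rot: [-3.142, 0.0, -0.187]
contact_force: [-0.2, -0.2, -0.2]
grip_width: 0.4
finger_force: 0.0
```

```bash
python3 - <<'E'
import cv2
from plant import bot
im=bot.capture("scene")
cv2.imwrite("pics/s1.png",cv2.resize(im[140:260,150:330],None,fx=4.4,fy=4.4,interpolation=cv2.INTER_CUBIC))
E
```

```text
(no output)
```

View pics/s1.png

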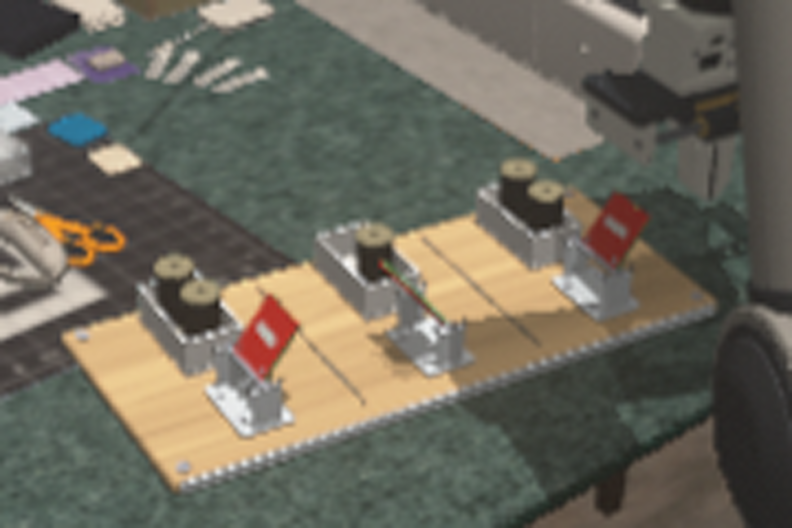

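The scene crop shows the shut fingertip at (715,195), just beyond the right-hand tag (615,230). Next is a push toward +y with a slight rise.

>>> jog_arm(targets=[{"xyz": [0,-0.12,0],"spin": 0},{"xyz": [0,-0.12,0],"spin": 0},{"xyz": [0,-0.12,0],"spin": 0},{"xyz": [0,-0.12,0],"spin": 0},{"xyz": [0,-0.12,-0.02],"spin": 0},{"xyz": [0,-0.12,-0.03],"spin": 0},{"xyz": [0,-0.12,-0.03],"spin": 0},{"xyz": [0,-0.12,-0.03],"spin": 0},{"xyz": [0,-0.1,0],"spin": 0},{"xyz": [0,-0.06,0],"spin": 0}])

```text
time: 5.2
tool_pos: [467.5, -55.7, 83.5]
tcp_rot: [3.142, -0.0, -0.187]
contact_force: [-0.7, -0.0, 0.5]
grip_width: 0.3
finger_force: 0.0
```

```bash
python3 - <<'E'
import cv2
from plant import bot
im=bot.capture("scene")
cv2.imwrite("pics/s2.png",cv2.resize(im[140:260,150:330],None,fx=4.4,fy=4.4,interpolation=cv2.INTER_CUBIC))
E
```

```text
(no output)
```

View pics/s2.png

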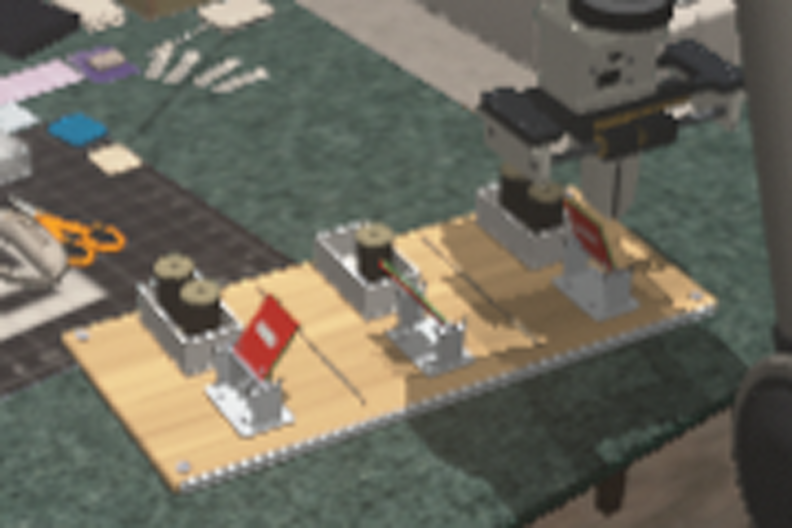

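The right tag (590,235) is swung up near or past upright, with the finger behind it. I'll push 16 mm more, then lift.

>>> jog_arm(targets=[{"xyz": [0,-0.1,0],"spin": 0},{"xyz": [0,-0.1,0],"spin": 0},{"xyz": [0,0,0],"spin": 0},{"xyz": [0,0,0],"spin": 0},{"xyz": [0,0.1,0],"spin": 0},{"xyz": [0,0,-0.2],"spin": 0},{"xyz": [0,0,-0.25],"spin": 0},{"xyz": [0,0,-0.25],"spin": 0},{"xyz": [0,0,-0.15],"spin": 0},{"xyz": [0,0,0],"spin": 0}])

```text
time: 6.5
tool_pos: [469.3, -48.9, 152.1]
tcp_rot: [3.141, -0.002, -0.188]
contact_force: [0.3, 0.1, -1.3]
grip_width: 0.3
finger_force: 0.0
```

```bash
python3 - <<'E'
import cv2
from plant import bot
im=bot.capture("scene")
cv2.imwrite("pics/s3.png",cv2.resize(im[140:260,150:330],None,fx=4.4,fy=4.4,interpolation=cv2.INTER_CUBIC))
E
```

```text
(no output)
```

View pics/s3.png

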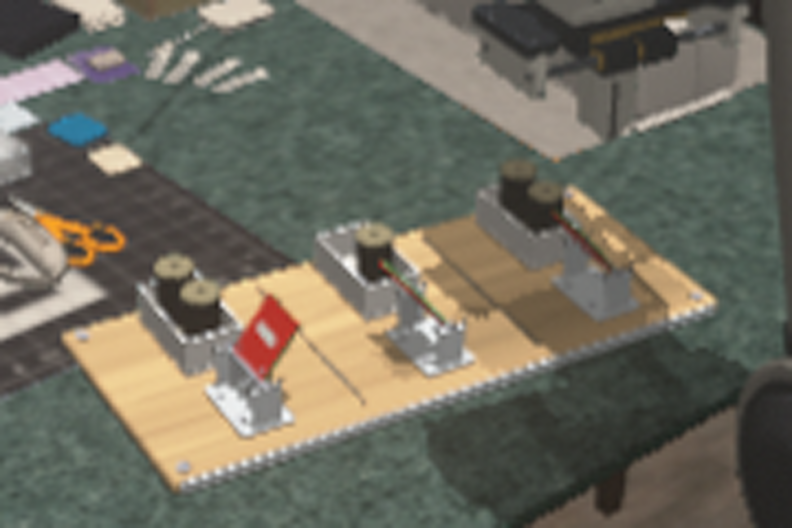

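The right tag (600,245) now lies over like the middle one. Next I'll place the finger between the middle and left tags, at board Y = 72.

>>> jog_arm(targets=[{"xyz": [0,-0.265,0],"spin": 0},{"xyz": [0,-0.265,0],"spin": 0},{"xyz": [0,-0.265,0],"spin": 0},{"xyz": [0,-0.265,0],"spin": 0},{"xyz": [0,-0.265,0],"spin": 0},{"xyz": [0,-0.265,0],"spin": 0},{"xyz": [0,-0.265,0],"spin": 0},{"xyz": [0,-0.265,0],"spin": 0},{"xyz": [0,-0.265,0],"spin": 0},{"xyz": [0,-0.265,0],"spin": 0}])

```text
time: 7.8
tool_pos: [507.9, 160.3, 150.3]
tcp_rot: [3.141, 0.002, -0.187]
contact_force: [-0.3, -0.1, -0.4]
grip_width: 0.3
finger_force: 0.0
```

>>> jog_arm(targets=[{"xyz": [0,0,0],"spin": 0},{"xyz": [0,0,0.1],"spin": 0},{"xyz": [0,0,0.1],"spin": 0},{"xyz": [0,0,0.15],"spin": 0},{"xyz": [0,0,0.15],"spin": 0},{"xyz": [0,0,0.15],"spin": 0},{"xyz": [0,0,0.15],"spin": 0},{"xyz": [0,0,0.1],"spin": 0},{"xyz": [0,0,0.08],"spin": 0},{"xyz": [0,0,0],"spin": 0}])

```text
time: 9.05
tool_pos: [508.2, 159.8, 72.7]
tcp_rot: [3.141, 0.001, -0.187]
contact_force: [-1.1, -0.8, 1.1]
grip_width: 0.7
finger_force: 0.0
```

>>> jog_arm(targets=[{"xyz": [0,0.11,0],"spin": 0},{"xyz": [0,0.11,0],"spin": 0},{"xyz": [0,0.11,0],"spin": 0},{"xyz": [0,0.11,-0.02],"spin": 0},{"xyz": [0,0.11,-0.03],"spin": 0},{"xyz": [0,0.11,-0.03],"spin": 0},{"xyz": [0,0.11,-0.03],"spin": 0},{"xyz": [0,0.11,0],"spin": 0},{"xyz": [0,0.11,0],"spin": 0},{"xyz": [0,0.11,0],"spin": 0}])

```text
time: 10.3
tool_pos: [491.7, 72.6, 81.5]
tcp_rot: [3.141, 0.001, -0.188]
contact_force: [-0.4, 0.2, -0.3]
grip_width: 0.9
finger_force: 0.0
```

>>> jog_arm(targets=[{"xyz": [0,0,0],"spin": 0},{"xyz": [0,0,0],"spin": 0},{"xyz": [0,-0.1,0],"spin": 0},{"xyz": [0,0,0],"spin": 0},{"xyz": [0,0,-0.2],"spin": 0},{"xyz": [0,0,-0.25],"spin": 0},{"xyz": [0,0,-0.25],"spin": 0},{"xyz": [0,0,-0.15],"spin": 0},{"xyz": [0,0,0],"spin": 0},{"xyz": [0,0,0],"spin": 0}])

```text
time: 11.55
tool_pos: [493.0, 81.3, 149.2]
tcp_rot: [3.141, 0.001, -0.187]
contact_force: [0.8, 0.2, -0.8]
grip_width: 0.3
finger_force: 0.0
```

```bash
python3 - <<'E'
import cv2
from plant import bot
im=bot.capture("scene")
cv2.imwrite("pics/s4.png",cv2.resize(im[140:260,150:330],None,fx=4.4,fy=4.4,interpolation=cv2.INTER_CUBIC))
E
```

```text
(no output)
```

View pics/s4.png

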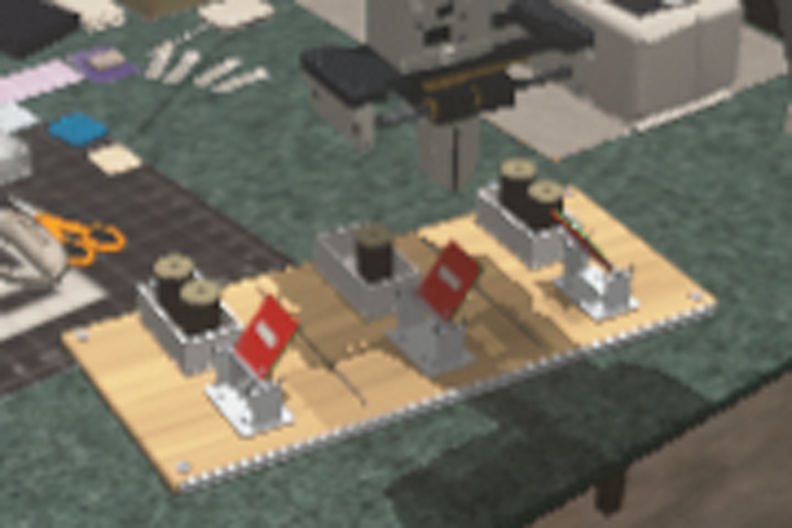

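The middle tag (445,280) now lies to the right, red up. Next is the left tag.

>>> jog_arm(targets=[{"xyz": [0,-0.19,0],"spin": 0},{"xyz": [0,-0.19,0],"spin": 0},{"xyz": [0,-0.19,0],"spin": 0},{"xyz": [0,-0.19,0],"spin": 0},{"xyz": [0,-0.19,0],"spin": 0},{"xyz": [0,0,0.15],"spin": 0},{"xyz": [0,0,0.25],"spin": 0},{"xyz": [0,0,0.25],"spin": 0},{"xyz": [0,0,0.2],"spin": 0},{"xyz": [0,0,0.1],"spin": 0}])

```text
time: 12.85
tool_pos: [506.8, 155.4, 72.4]
tcp_rot: [3.141, 0.002, -0.188]
contact_force: [-0.3, -0.3, -0.9]
grip_width: 0.3
finger_force: 0.0
```

>>> jog_arm(targets=[{"xyz": [0,-0.115,0],"spin": 0},{"xyz": [0,-0.115,0],"spin": 0},{"xyz": [0,-0.115,0],"spin": 0},{"xyz": [0,-0.115,-0.02],"spin": 0},{"xyz": [0,-0.115,-0.03],"spin": 0},{"xyz": [0,-0.115,-0.03],"spin": 0},{"xyz": [0,-0.115,-0.03],"spin": 0},{"xyz": [0,-0.115,0],"spin": 0},{"xyz": [0,-0.115,0],"spin": 0},{"xyz": [0,-0.115,0],"spin": 0}])

```text
time: 14.1
tool_pos: [524.6, 246.9, 82.2]
tcp_rot: [3.141, 0.001, -0.187]
contact_force: [-0.1, -0.2, -0.3]
grip_width: 0.4
finger_force: 0.0
```

>>> jog_arm(targets=[{"xyz": [0,0,0],"spin": 0},{"xyz": [0,0,0],"spin": 0},{"xyz": [0,0.1,0],"spin": 0},{"xyz": [0,0,0],"spin": 0},{"xyz": [0,0,-0.2],"spin": 0},{"xyz": [0,0,-0.25],"spin": 0},{"xyz": [0,0,-0.35],"spin": 0},{"xyz": [0,0,-0.35],"spin": 0},{"xyz": [0,0,-0.25],"spin": 0},{"xyz": [0,0,0],"spin": 0}])

```text
time: 15.35
tool_pos: [524.3, 238.8, 197.3]
tcp_rot: [-3.139, -0.005, -0.187]
contact_force: [-0.3, -0.3, 0.1]
grip_width: 0.6
finger_force: 0.0
```

```bash
python3 - <<'E'
import cv2
from plant import bot
im=bot.capture("scene")
cv2.imwrite("pics/s5.png",cv2.resize(im[140:300,110:330],None,fx=3.6,fy=3.6,interpolation=cv2.INTER_CUBIC))
E
```

```text
(no output)
```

View pics/s5.png

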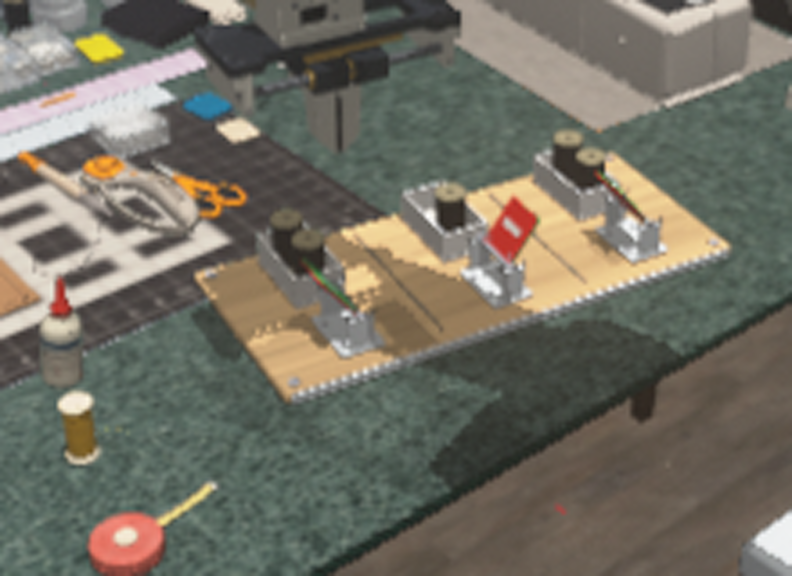

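The left tag (325,285) and right tag (620,195) lie left with green up. The middle tag (510,230) lies right with red up. The spools and bystanders haven't moved and the arm is clear, so I'm handing in.

```bash
python3 -c "
from plant import bot
print(bot.close_job())"
```

```text
the job is handed in; nothing more can be done
None
```

All three tags were wrong and have been pushed over: both full bins now show green and the one-spool bin shows red. In the last picture the spools and the things beside the board were where they started, and the job was handed in at about 15 s; no verdict came back.

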